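# Make up a grinding wheel pack on the set-up post

## Robot

A 6-joint arm with a two-finger parallel gripper is mounted at the origin on the work surface. World frame = base frame: x ahead of the robot, y to its left, z up, the work surface at z = 0. Lengths are in m, angles in rad, forces in N, time in s.
With the tool pointing down it reaches from about 0.3 to 0.775 m from the base axis. Payload 14.6 kg.
Tool frame: the origin (TCP) lies midway between the tips of the shut fingers; the grasp point (between the pads) lies 19 mm behind it; z points along the fingers, y is the line along which they close (so a half turn about z gives the same grasp; the last joint's range is limited). The gripper opens to 85 mm and grips with 20 to 120 N. Pads are 22 mm wide; open, the fingers measure 114 mm over their backs; the gripper's body (76 mm by 85 mm) begins 54 mm behind the grasp point. The pads swing forward as they close: fully open they stand 13 mm farther back than shut.
Start: joints at [-1.236, 0.3, 1.521, -0, 1.321, -0.067], TCP at [0.215, -0.506, 0.231] pointing down, gripper open.
Joint ranges: [-3.03, 3.03], [-0.79, 2.21], [0.23, 2.52], [-1.04, 4.18], [0, 3.07], [-2.55, 2.55]. Speed limits (rad/s): [2.22, 2.22, 2.57, 3.14, 3.14, 3.14].

## Interface

Orientations are given as a 3x3 rotation matrix whose columns are the frame's x, y, z axes.
In Python, from cell import bot gives the robot as it stands.
- The arm moves only by the tool send_rows, never from a script. Its argument "rows" is a list of rows, each an object with "slide": the shift along the tool's x, y, z in units of 50 mm (1.0 is 50 mm), a list of three; "turn": the turn about the tool's z in units of 6 degrees (1.0 is 6 degrees). In form: [{"slide": [x, y, z], "turn": turn}, ...]. A call has 1 to 5 rows; each row shifts and turns the commanded pose from where the row before left it, along the tool's axes as they then stand; what a row does not reach is not made up. A row lasts 1/10 s, in which the tool goes at most 50 mm and 8.59 degrees, less where a joint would pass 70% of its speed; a pose out of reach is approached as far as the arm can. A call is refused whole if a number of a shift passes 1 or a number of a turn 1, either way. A call with a gripper value outside its range is refused whole. "claw" is the finger opening in mm, from 0 to 85.4, set as the call begins (left out, the last holds). The fingers move at their own pace and stop on an object; "squeeze" is the grip in N (left out, the last holds). Time passes only in rows, so rows that do not move let the fingers close. It gives the time, the measured TCP pose, the force, the opening and the grip force at its end, in the units of the state.
- bot.get_obs(): the state, without advancing time (a new reading comes with each control period).
- bot.camera(name): name is "scene" or "top"; returns the picture (384x512x3 uint8, red, green, blue); there is no depth.
- bot.camera_info(name): a dict with "vertical_fov" (degrees; the focal length in pixels is half the picture's height over the tangent of half this angle, whatever the lens; pixels are square), "cx", "cy" (the principal point, pixels), "dist" ([k1, k2, p1, p2, k3] as OpenCV has them; the pictures are not rectified), "T" (4x4, takes a point from camera to world coordinates). Camera axes: x right, y down, z forward; pixel columns grow to the right and rows downward; lengths in m; the calibration is good to about 2 mm. A picture is of the moment at which its call begins. camera_info takes no time and is no camera call.
- bot.finish_job(): hands the job in; it is judged then, once.
The state is a dict: "time_s": time; "joint_positions": joint angles; "dq": joint speeds; "joint_torque": joint torques, N m; "ee_pos": TCP position; "tool_rot": TCP orientation; "force": force on the tool from outside, world axes, zero at the start; "ft_torque": the same for the moment, N m; "width": opening from 0.0 (shut) to 1.0 (fully open); "grasp_force": force on a finger pad.
Only numpy, scipy, OpenCV 4.12 (cv2) and the standard library are available. Lean on these libraries where they do the work, as an engineer would, in place of code of your own. Each camera call takes 0.05 s, during which the arm holds its last target. There are 200 camera calls.

## Task

Make up the grinder's wheel pack on the upright post of the wooden stand: first the backing flange with its boss upwards, then the grinding stone down over that boss, then the plain clamp ring, and the hex nut on top, each lying flat on the one below. Lower each part right down before you let go of it rather than dropping it, and leave the jar, the glue bottle and the screwdriver where they are.

Things in the scene. Friction and masses are not known exactly. Their poses are not given: they have to be found in the camera images.
- stand: Set-up stand, fixed to the bench: a round plywood foot 84 mm across and 16 mm thick with an upright steel post at its centre. The post is 15 mm in diameter up to 70 mm above the bench, then tapers to a 6 mm tip at 84 mm. Origin: centre of the foot's underside, on the bench; z up along the post.
- backing_flange: Steel backing flange, loose, 220 g: a disc 60 mm across and 8 mm thick with a round boss 35 mm across standing 14 mm above the disc (22 mm high in all), and a 22 mm through bore. It lies boss up. Origin: centre of its underside; z up. It is rotationally symmetric.
- stone: Grinding stone, loose, 120 g: a rough grey ring 66 mm across and 20 mm thick with a wide 42 mm through bore (fits over the flange's boss, not over anything wider). Origin: centre of its underside; z up. Rotationally symmetric, both faces alike.
- clamp_ring: Clamp ring, loose, 200 g: a plain flat steel ring 62 mm across and 15 mm thick with a 22 mm through bore, no boss. Origin: centre of its underside; z up. Rotationally symmetric, both faces alike.
- nut: Large steel hex nut without thread, loose, 100 g: 36 mm across flats, 41.6 mm across corners, 18 mm high, with a hexagonal through bore 22 mm across. Origin: centre of its underside; z up; its x axis is square to one pair of flats, and the other flats follow every 60 degrees. It just slides down the post, it need not be turned.
- jar: Bystander, loose, leave alone: small glass jar 48 mm across and 60 mm high with a steel lid. Origin: centre of its underside.
- glue: Bystander, loose, leave alone: white bottle 44 mm across and 130 mm high with an orange cap. Origin: centre of its underside.
- screwdriver: Bystander, loose, leave alone: screwdriver about 200 mm long lying on the bench beyond the parts. Origin: its middle, where the handle meets the shank, on the bench. Its x axis runs from handle to tip.
Mind the look-alikes: they are no part of the job. What is shaped like the stone but red or yellow is not meant.

How it is judged:
On the way, in this order (a step that is already met when the one before it is completed fails the run):
1. the backing flange lies flat on the stand's wooden foot, boss up, round the post (z of backing_flange in the frame of stand between 0.013 and 0.019 m and horizontal distance between backing_flange and stand below 0.007 m and angle between backing_flange's own z axis and vertical below 0.08 rad), for 0.2 s.
2. the stone sits round the boss and lies flat on the backing flange (z of stone in the frame of stand between 0.021 and 0.027 m and horizontal distance between stone and stand below 0.011 m and angle between stone's own z axis and vertical below 0.08 rad), for 0.2 s.
3. the clamp ring lies flat on the stone, round the post (z of clamp_ring in the frame of stand between 0.041 and 0.047 m and horizontal distance between clamp_ring and stand below 0.007 m and angle between clamp_ring's own z axis and vertical below 0.08 rad), for 0.2 s.
4. the hex nut lies flat on the clamp ring, round the post (z of nut in the frame of stand between 0.056 and 0.062 m and horizontal distance between nut and stand below 0.007 m and angle between nut's own z axis and vertical below 0.08 rad), for 0.2 s.
At the end, for the whole second after the job is handed in: All four parts are round the post, flat (within 0.08 rad) and at rest, in this order upwards: backing flange (underside 16 mm above the bench), stone (24 mm), clamp ring (44 mm), nut (59 mm), each height within 3 mm; each is centred on the post within 7 mm (the stone within 11 mm) (all of step 1 and all of step 2 and all of step 3 and all of step 4 and linear speed of each of backing_flange, stone, clamp_ring, nut below 0.02 m/s); the robot touches nothing.
It fails at once if a part is dropped onto the stand: within 40 mm of the post it moves faster than 0.6 m/s with the fingers off it ((horizontal distance between backing_flange and stand below 0.04 m and linear speed of backing_flange above 0.6 m/s and contact force between backing_flange and the fingers below 0.2 N) or (horizontal distance between stone and stand below 0.04 m and linear speed of stone above 0.6 m/s and contact force between stone and the fingers below 0.2 N) or (horizontal distance between clamp_ring and stand below 0.04 m and linear speed of clamp_ring above 0.6 m/s and contact force between clamp_ring and the fingers below 0.2 N) or (horizontal distance between nut and stand below 0.04 m and linear speed of nut above 0.6 m/s and contact force between nut and the fingers below 0.2 N)).
It fails at once if the jar, the glue bottle or the screwdriver is pushed more than 30 mm from its place (distance of any of jar, glue, screwdriver from where it was at the start of the episode above 0.03 m).
It also fails if it takes over 102 s, if anything falls off the work surface, if the arm or the gripper's body presses on something with over 40 N, if the wrist force passes 120 N, or if a joint passes its speed limit or range.

## Working session

There is one attempt and no reset: what is moved stays moved. The work goes in short steps, Python scripts to look and compute and a tool call to move; the robot and the scene stay as the last step left them, time stands still between calls to the robot, and variables do not carry over. Pictures are saved under pics/ and viewed, at most 14 in all, crops included, and the job is handed in when it is done.

Besides the shell and the picture viewer there is one more tool, called after "Emit:" as name(argument=value, ...), one argument or row to a line, values as JSON. send_rows: Moves the arm, as the interface text tells. Its arguments: {"type":"object","properties":{"rows":{"type":"array"},"claw":{"type":"number"},"squeeze":{"type":"number"}},"required":["rows"]}

```bash
mkdir -p pics
python3 - <<'E'
from cell import bot
import cv2,numpy as np
for n in("top","scene"):
    im=bot.camera(n); cv2.imwrite(f"pics/{n}0.png",cv2.resize(im[...,::-1],(800,600),interpolation=cv2.INTER_CUBIC)); cv2.imwrite(f"pics/{n}raw.png",im[...,::-1])
    print(n,{k:np.round(v,4).tolist() for k,v in bot.camera_info(n).items()})
print({k:np.round(v,3).tolist() for k,v in bot.get_obs().items()})
E
```

```text
top {'vertical_fov': 43.3199, 'cx': 251.2611, 'cy': 188.6056, 'dist': [-0.0614, 0.0, 0.0, 0.0, 0.0], 'T': [[0.0008, -0.9802, 0.1982, 0.3264], [-1.0, -0.0011, -0.0018, 0.1183], [0.002, -0.1982, -0.9802, 1.4271], [0.0, 0.0, 0.0, 1.0]]}
scene {'vertical_fov': 47.4374, 'cx': 252.0237, 'cy': 196.6927, 'dist': [-0.0334, 0.0, 0.0, 0.0, 0.0], 'T': [[0.1416, 0.7022, -0.6977, 1.4697], [0.9898, -0.1103, 0.0899, 0.0096], [-0.0138, -0.7033, -0.7107, 0.9088], [0.0, 0.0, 0.0, 1.0]]}
{'time_s': 0.1, 'joint_positions': [-1.236, 0.3, 1.522, -0.0, 1.321, -0.067], 'dq': [0.001, -0.002, -0.001, -0.0, 0.0, 0.001], 'joint_torque': [0.001, -54.438, -36.237, -0.0, 0.003, 0.0], 'ee_pos': [0.215, -0.506, 0.231], 'tool_rot': [[0.92, 0.391, -0.0], [0.391, -0.92, 0.001], [0.0, -0.001, -1.0]], 'force': [0.445, -1.249, 0.909], 'ft_torque': [0.006, -0.043, 0.007], 'grasp_force': 0.0, 'width': 0.997}
```

View pics/top0.png

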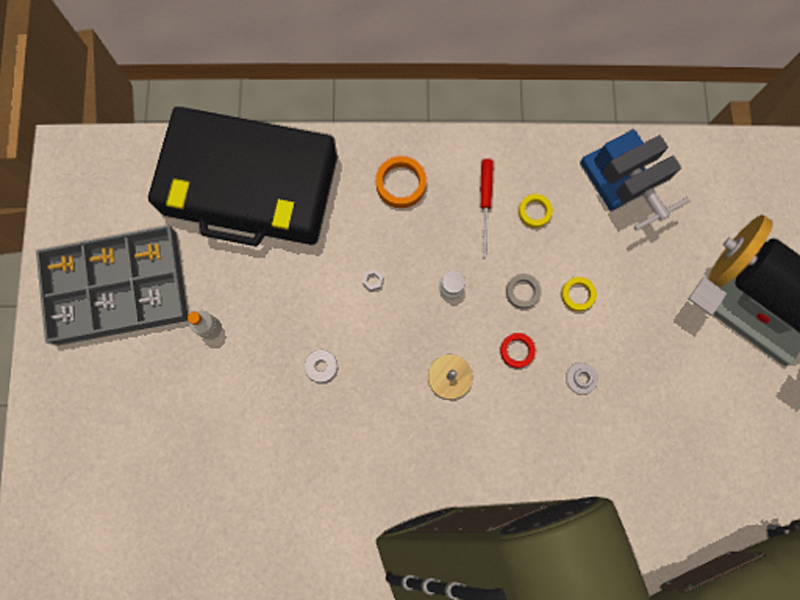

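View pics/scene0.png

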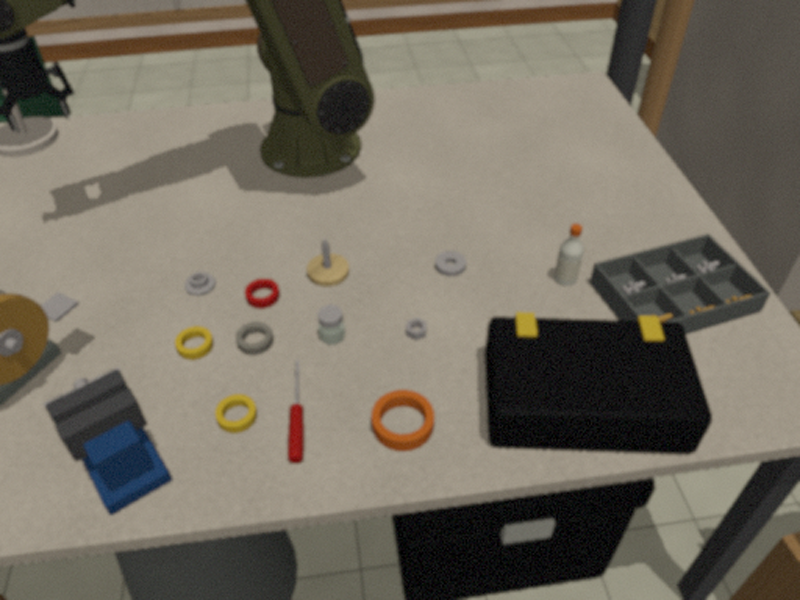

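The top view shows these candidates, in 800x600 pixels:
- **Flange (with boss):** (582,378).
- **Clamp ring:** (321,366).
- **Nut:** (373,281).
- **Stone:** the grey ring at (523,291). Look-alikes are red (518,350), yellow (579,294) and (536,210), and orange (401,181).
- **Stand:** (450,377).
- **Jar:** (453,285).

I'll check these choices in a close crop.

```bash
cat > h.py <<'E'
import cv2,numpy as np
from cell import bot
def K(n):
    i=bot.camera_info(n); f=192/np.tan(np.radians(i["vertical_fov"])/2)
    return np.array([[f,0,i["cx"]],[0,f,i["cy"]],[0,0,1]]),np.array(i["dist"],float),np.array(i["T"])
def ray(n,px,z):
    k,d,T=K(n); u=cv2.undistortPoints(np.array(px,float).reshape(-1,1,2),k,d).reshape(-1,2)
    v=np.c_[u,np.ones(len(u))]@T[:3,:3].T; o=T[:3,3]
    return o+v*((z-o[2])/v[:,2])[:,None]
def proj(n,P):
    k,d,T=K(n); R=T[:3,:3].T
    return cv2.projectPoints(np.array(P,float).reshape(-1,1,3),cv2.Rodrigues(R)[0],-R@T[:3,3],k,d)[0].reshape(-1,2)
E
python3 - <<'E'
import cv2
im=cv2.imread("pics/topraw.png")
cv2.imwrite("pics/crop1.png",cv2.resize(im[165:265,192:392],(800,400),interpolation=cv2.INTER_CUBIC))
im=cv2.imread("pics/sceneraw.png")
cv2.imwrite("pics/crop2.png",cv2.resize(im[140:240,105:305],(800,400),interpolation=cv2.INTER_CUBIC))
E
```

```text
(no output)
```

View pics/crop1.png

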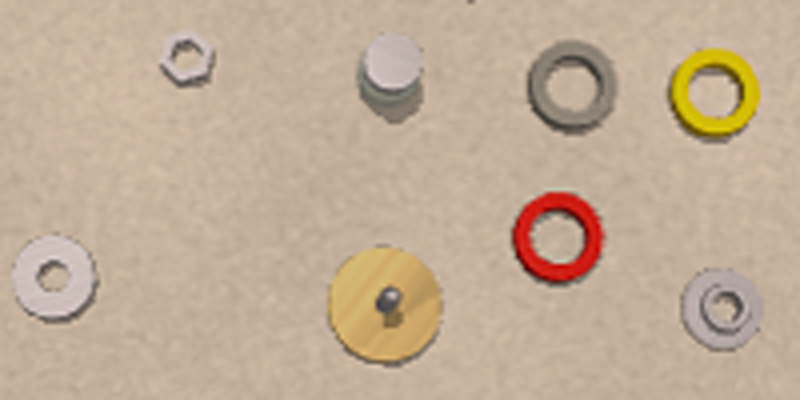

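View pics/crop2.png

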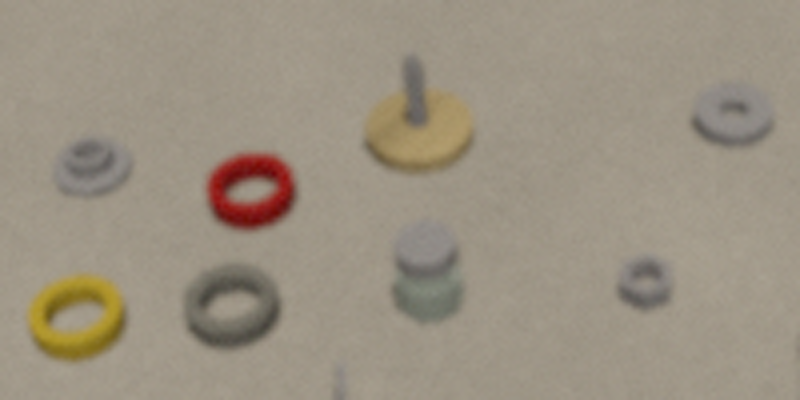

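The crops confirm the choice. In crop1 the nut is at (188,60), the clamp ring (54,277), the flange with boss (721,308), the grey stone (572,85) and the stand (385,303). I'll refine these with projected-circle edge fits in both cameras.

```bash
cat >> h.py <<'E'
from scipy.ndimage import map_coordinates,gaussian_filter
from scipy.optimize import minimize
t=np.linspace(0,2*np.pi,120,endpoint=False)
def fit(n,im,xy0,circles):
    g=[gaussian_filter(im[...,c].astype(float),.6) for c in range(3)]
    def samp(xy,r,z):
        p=proj(n,np.c_[xy[0]+r*np.cos(t),xy[1]+r*np.sin(t),0*t+z]); return np.array([map_coordinates(c,[p[:,1],p[:,0]],order=1) for c in g])
    def cost(xy): return -sum(np.abs(samp(xy,r+.0015,z)-samp(xy,r-.0015,z)).sum(0).mean() for r,z in circles)
    a=np.arange(-.008,.0081,.001); best=min((cost((xy0[0]+i,xy0[1]+j)),i,j) for i in a for j in a)
    r=minimize(cost,np.add(xy0,best[1:]),method="Nelder-Mead",options=dict(initial_simplex=np.add(xy0,best[1:])+np.array([[0,0],[.001,0],[0,.001]])))
    return r.x,r.fun
E
cat > m.py <<'E'
from h import *
px=dict(flange=(721,308,.008,[(.03,.008),(.0175,.022)]),stone=(572,84,.020,[(.033,.020),(.021,.02)]),clamp=(54.5,276.5,.015,[(.031,.015),(.011,.015)]),
 nut=(188,58,.018,[(.0195,.018),(.0115,.018)]),stand=(385,303,.016,[(.042,.016)]),jar=(393,62,.06,[(.024,.06)]))
ims={n:cv2.imread(f"pics/{n}raw.png") for n in("top","scene")}
for k,(u,v,z,c) in px.items():
    w=ray("top",[192+(u+.5)/4-.5,165+(v+.5)/4-.5],z)[0,:2]
    print(k,"eye",w.round(4),*[(a.round(4),round(b)) for a,b in(fit(n,ims[n],w,c) for n in ims)])
print("post tip top",ray("top",[192+390.5/4-.5,165+295/4-.5],.084).round(4),"scene",ray("scene",[105+412.5/4-.5,140+57/4-.5],.084).round(4))
E
python3 m.py
```

```text
flange eye [ 0.4545 -0.2395] (array([ 0.4507, -0.2371]), -96) (array([ 0.4688, -0.2381]), -43)Traceback (most recent call last):
  File "m.py", line 7, in <module>
    print(k,"eye",w.round(4),*[(a.round(4),round(b)) for a,b in(fit(n,ims[n],w,c) for n in ims)])
                                                               ^^^^^^^^^^^^^^^^^^^^^^^^^^^^^^^^
  File "m.py", line 7, in <genexpr>
    print(k,"eye",w.round(4),*[(a.round(4),round(b)) for a,b in(fit(n,ims[n],w,c) for n in ims)])
                                                                ~~~^^^^^^^^^^^^^^
  File "h.py", line 21, in fit
    a=np.arange(-.008,.0081,.001); best=min((cost((xy0[0]+i,xy0[1]+j)),i,j) for i in a for j in a)
                                        ~~~^^^^^^^^^^^^^^^^^^^^^^^^^^^^^^^^^^^^^^^^^^^^^^^^^^^^^^^
  File "h.py", line 21, in <genexpr>
    a=np.arange(-.008,.0081,.001); best=min((cost((xy0[0]+i,xy0[1]+j)),i,j) for i in a for j in a)
                                             ~~~~^^^^^^^^^^^^^^^^^^^^^
  File "h.py", line 20, in cost
    def cost(xy): return -sum(np.abs(samp(xy,r+.0015,z)-samp(xy,r-.0015,z)).sum(0).mean() for r,z in circles)
                          ~~~^^^^^^^^^^^^^^^^^^^^^^^^^^^^^^^^^^^^^^^^^^^^^^^^^^^^^^^^^^^^^^^^^^^^^^^^^^^^^^^^
  File "h.py", line 20, in <genexpr>
    def cost(xy): return -sum(np.abs(samp(xy,r+.0015,z)-samp(xy,r-.0015,z)).sum(0).mean() for r,z in circles)
                                                        ~~~~^^^^^^^^^^^^^^
  File "h.py", line 19, in samp
    p=proj(n,np.c_[xy[0]+r*np.cos(t),xy[1]+r*np.sin(t),0*t+z]); return np.array([map_coordinates(c,[p[:,1],p[:,0]],order=1) for c in g])
  File "h.py", line 11, in proj
    k,d,T=K(n); R=T[:3,:3].T
          ~^^^
  File "h.py", line 4, in K
    i=bot.camera_info(n); f=192/np.tan(np.radians(i["vertical_fov"])/2)
ValueError: time passes only in moves, steps and waits
```

camera_info can't be polled repeatedly, so I'll cache it. I also need to look into the 18 mm mismatch between the cameras.

```bash
python3 - <<'E'
s=open("h.py").read()
s=s.replace("import cv2,numpy as np\n","import cv2,numpy as np,os,pickle\n",1).replace('def K(n):\n    i=bot.camera_info(n)','''if not os.path.exists("ci.pkl"): pickle.dump({n:bot.camera_info(n) for n in("top","scene")},open("ci.pkl","wb"))
CI=pickle.load(open("ci.pkl","rb"))
def K(n):
    i=CI[n]''')
open("h.py","w").write(s)
E
python3 m.py
```

```text
flange eye [ 0.4545 -0.2395] (array([ 0.4507, -0.2371]), -96) (array([ 0.4688, -0.2381]), -43)
stone eye [ 0.6203 -0.1326] (array([ 0.6146, -0.1313]), -132) (array([ 0.6249, -0.1336]), -61)
clamp eye [0.4769 0.2504] (array([0.4787, 0.252 ]), -126) (array([0.4799, 0.2509]), -39)
nut eye [0.6402 0.1536] (array([0.635 , 0.1537]), -156) (array([0.6471, 0.1554]), -45)
stand eye [0.4577 0.0088] (array([0.4532, 0.0089]), -54) (array([0.4603, 0.0085]), -18)
jar eye [0.628 0.004] (array([0.6329, 0.0043]), -46) (array([0.6295, 0.0029]), -13)
post tip top [[0.4573 0.0106 0.084 ]] scene [[0.4632 0.0097 0.084 ]]
```

```bash
cat >> h.py <<'E'
def fita(n,im,xy0,anns,span=.008):
    im=im.astype(np.float32)
    P=[];
    for r0,r1,z in anns:
        rr=np.arange(r0,r1+1e-6,.001); R,A=np.meshgrid(rr,t); P.append((R.ravel(),A.ravel(),z))
    def cost(xy):
        c=0
        for R,A,z in P:
            p=proj(n,np.c_[xy[0]+R*np.cos(A),xy[1]+R*np.sin(A),0*R+z]).astype(np.float32)
            s=cv2.remap(im,p[:,0].reshape(-1,120).copy(),p[:,1].reshape(-1,120).copy(),cv2.INTER_LINEAR).reshape(-1,3)
            c+=np.average(np.abs(s-np.median(s,0)).sum(1),weights=R)
        return c
    a=np.arange(-span,span+1e-5,.001); best=min((cost((xy0[0]+i,xy0[1]+j)),i,j) for i in a for j in a)
    b=np.add(xy0,best[1:])
    r=minimize(cost,b,method="Nelder-Mead",options=dict(initial_simplex=b+np.array([[0,0],[.001,0],[0,.001]])))
    return r.x,r.fun
E
sed -i 's/^ims=/an=dict(flange=[(.019,.0295,.008),(.0125,.017,.022)],stone=[(.0215,.0325,.02)],clamp=[(.0115,.0305,.015)],nut=[(.0125,.018,.018)],stand=[(.02,.0415,.016)],jar=[(0,.0235,.06)])\n&/; s/fit(n,ims\[n\],w,c)/fita(n,ims[n],w,an[k])/' m.py; python3 m.py
```

```text
flange eye [ 0.4545 -0.2395] (array([ 0.4556, -0.2414]), 37) (array([ 0.458, -0.241]), 34)
stone eye [ 0.6203 -0.1326] (array([ 0.6218, -0.1341]), 25) (array([ 0.6255, -0.1338]), 25)
clamp eye [0.4769 0.2504] (array([0.4792, 0.2533]), 21) (array([0.4773, 0.2522]), 9)
nut eye [0.6402 0.1536] (array([0.6449, 0.1555]), 14) (array([0.6445, 0.1548]), 14)
stand eye [0.4577 0.0088] (array([0.4584, 0.0088]), 20) (array([0.4582, 0.01  ]), 23)
jar eye [0.628 0.004] (array([0.6371, 0.0022]), 18) (array([0.6262, 0.0044]), 9)
post tip top [[0.4573 0.0106 0.084 ]] scene [[0.4632 0.0097 0.084 ]]
```

Annulus fits in both cameras agree to about 2–4 mm, and the stand sits at (0.458, 0.0095). Sizes and reach check out, so I start moving. First I align the tool axes with world axes.

Emit:
send_rows(
  rows=[
    {"slide": [0, 0, 0], "turn": 1},
    {"slide": [0, 0, 0], "turn": 1},
    {"slide": [0, 0, 0], "turn": 1},
    {"slide": [0, 0, 0], "turn": 0.84},
    {"slide": [0, 0, 0], "turn": 0},
  ],
  claw=60,
  squeeze=40,
)

```text
time_s: 0.6
ee_pos: [0.215, -0.5061, 0.231]
tool_rot: [[1.0, -0.002, -0.0], [-0.002, -1.0, 0.001], [-0.0, -0.001, -1.0]]
force: [0.6, 0.2, 0.1]
width: 0.704
grasp_force: 0.0
```

Emit:
send_rows(
  rows=[
    {"slide": [0.95, -1, 0], "turn": 0},
    {"slide": [0.95, -1, 0], "turn": 0},
    {"slide": [0.95, -1, 0], "turn": 0},
    {"slide": [0.95, -1, 0], "turn": 0},
    {"slide": [0.95, -1, 0], "turn": 0},
  ],
)

```text
time_s: 1.1
ee_pos: [0.3883, -0.3233, 0.2313]
tool_rot: [[1.0, 0.003, 0.0], [0.003, -1.0, -0.0], [0.0, 0.0, -1.0]]
force: [0.4, -0.5, 0.4]
width: 0.701
grasp_force: 0.0
```

Emit:
send_rows(
  rows=[
    {"slide": [0, 0, 0.5], "turn": 0},
    {"slide": [0, 0, 0.5], "turn": 0},
    {"slide": [0, 0, 0], "turn": 0},
  ],
)

```text
time_s: 1.4
ee_pos: [0.3866, -0.3238, 0.1785]
tool_rot: [[1.0, 0.003, -0.004], [0.003, -1.0, 0.004], [-0.004, -0.004, -1.0]]
force: [0.4, -0.7, 1.2]
width: 0.705
grasp_force: 0.0
```

Emit:
send_rows(
  rows=[
    {"slide": [0.46, -0.55, 0.2], "turn": 0},
    {"slide": [0.46, -0.55, 0.2], "turn": 0},
    {"slide": [0.46, -0.56, 0.2], "turn": 0},
    {"slide": [0, 0, 0.8], "turn": 0},
    {"slide": [0, 0, 0.6], "turn": 0},
  ],
)

```text
time_s: 1.9
ee_pos: [0.457, -0.2417, 0.081]
tool_rot: [[1.0, 0.003, 0.001], [0.003, -1.0, -0.001], [0.001, 0.001, -1.0]]
force: [0.3, -0.3, -0.1]
width: 0.702
grasp_force: 0.0
```

Emit:
send_rows(
  rows=[
    {"slide": [0, 0, 0], "turn": 0},
    {"slide": [0, 0, 0], "turn": 0},
    {"slide": [0, 0, 0], "turn": 0},
  ],
)

```text
time_s: 2.2
ee_pos: [0.4571, -0.2429, 0.0835]
tool_rot: [[1.0, -0.0, 0.003], [-0.0, -1.0, -0.002], [0.003, 0.002, -1.0]]
force: [0.2, 0.2, 0.2]
width: 0.695
grasp_force: 0.0
```

```bash
cat > look.py <<'E'
import sys; from h import *
# look.py name cam x y z halfpx scale : crop centred on world point
f,n,x,y,z,h,s=sys.argv[1],sys.argv[2],*map(float,sys.argv[3:8])
im=bot.camera(n)[...,::-1].copy(); cv2.imwrite(f"pics/{f}raw.png",im); h,s=int(h),int(s)
u,v=proj(n,[[x,y,z]])[0].astype(int); u0,v0=max(u-h,0),max(v-h,0)
cv2.imwrite(f"pics/{f}.png",cv2.resize(im[v0:v0+2*h,u0:u0+2*h],None,fx=s,fy=s,interpolation=cv2.INTER_CUBIC)); print("origin",u0,v0)
o=bot.get_obs(); print(o["time_s"],np.round(o["ee_pos"],4),np.round(o["width"],3))
E
python3 look.py a scene .456 -.241 .02 35 8
```

```text
origin 91 142
2.25 [ 0.4571 -0.2428  0.0834] 0.701
```

View pics/a.png

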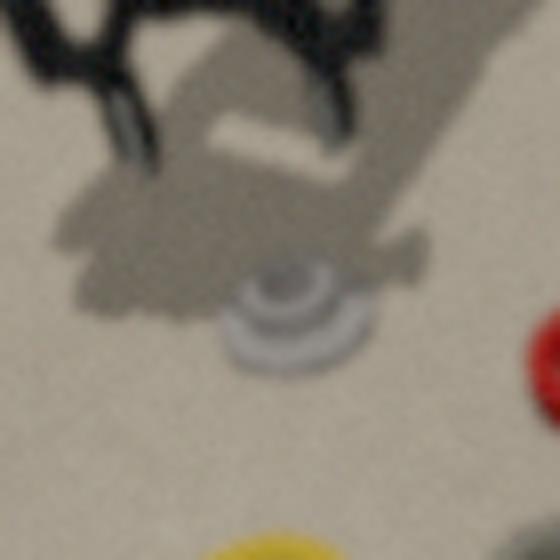

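The fingers straddle the flange, with tips at about (135,170) and (340,145) in the crop. I'll use the tips to check the hand-to-camera agreement and the tip setback.

Run:
```python
from h import *
for z in(.083,.09,.096): print(z,((proj("scene",[[.457,-.2725,z],[.457,-.2725+.0595,z]])-[91,142]+.5)*8).round(0).tolist())
im=cv2.imread("pics/araw.png")
print(fita("scene",im,(.457,-.241),[(.019,.0295,.008),(.0125,.017,.022)]))
```

```text
0.083 [[163.0, 169.0], [328.0, 152.0]]
0.09 [[158.0, 154.0], [324.0, 137.0]]
0.096 [[154.0, 142.0], [320.0, 125.0]]
(array([ 0.41100205, -0.27836408]), np.float64(5.923185991362304))
```

Emit:
send_rows(
  rows=[
    {"slide": [0, -0.03, 0.5], "turn": 0},
    {"slide": [0, 0, 0.5], "turn": 0},
    {"slide": [0, 0, 0.3], "turn": 0},
    {"slide": [0, 0, 0.1], "turn": 0},
    {"slide": [0, 0, 0], "turn": 0},
  ],
)

```text
time_s: 2.75
ee_pos: [0.4566, -0.2408, 0.0119]
tool_rot: [[1.0, -0.0, 0.0], [-0.0, -1.0, -0.0], [0.0, 0.0, -1.0]]
force: [-0.6, 0.4, 0.3]
width: 0.702
grasp_force: 0.0
```

Emit:
send_rows(
  rows=[
    {"slide": [0, 0, 0.05], "turn": 0},
    {"slide": [0, 0, 0], "turn": 0},
  ],
)

```text
time_s: 2.95
ee_pos: [0.4567, -0.2408, 0.0096]
tool_rot: [[1.0, -0.0, 0.001], [-0.0, -1.0, -0.001], [0.001, 0.001, -1.0]]
force: [-0.9, -0.4, -0.5]
width: 0.7
grasp_force: 0.0
```

Emit:
send_rows(
  rows=[
    {"slide": [0, 0, 0], "turn": 0},
    {"slide": [0, 0, 0], "turn": 0},
    {"slide": [0, 0, 0], "turn": 0},
    {"slide": [0, 0, 0], "turn": 0},
    {"slide": [0, 0, 0], "turn": 0},
  ],
  claw=25,
)

```text
time_s: 3.45
ee_pos: [0.4567, -0.2407, 0.0096]
tool_rot: [[1.0, -0.0, 0.001], [-0.0, -1.0, -0.001], [0.001, 0.001, -1.0]]
force: [-2.3, 2.0, 7.7]
width: 0.385
grasp_force: 39.1
```

Emit:
send_rows(
  rows=[
    {"slide": [0, 0, 0], "turn": 0},
    {"slide": [0, 0, 0], "turn": 0},
    {"slide": [0, 0, 0], "turn": 0},
  ],
)

```text
time_s: 3.75
ee_pos: [0.4566, -0.2407, 0.0096]
tool_rot: [[1.0, -0.0, 0.001], [-0.0, -1.0, -0.001], [0.001, 0.001, -1.0]]
force: [-2.1, 0.5, 8.1]
width: 0.383
grasp_force: 39.1
```

Gripped: 39 N with the width matching the boss. Lift and carry it to above the post.

Emit:
send_rows(
  rows=[
    {"slide": [0, 0, -0.3], "turn": 0},
    {"slide": [0, 0, -0.6], "turn": 0},
    {"slide": [0, 0, -0.8], "turn": 0},
    {"slide": [0, 0, -0.6], "turn": 0},
    {"slide": [0, 0, 0], "turn": 0},
  ],
)

```text
time_s: 4.25
ee_pos: [0.4578, -0.2414, 0.1278]
tool_rot: [[1.0, -0.0, 0.006], [-0.0, -1.0, -0.003], [0.006, 0.003, -1.0]]
force: [0.1, -0.4, -3.0]
width: 0.384
grasp_force: 40.5
```

Emit:
send_rows(
  rows=[
    {"slide": [0, -0.4, 0], "turn": 0},
    {"slide": [0, -0.7, 0], "turn": 0},
    {"slide": [0, -0.8, 0], "turn": 0},
    {"slide": [0, -0.8, 0], "turn": 0},
    {"slide": [0, -0.8, 0], "turn": 0},
  ],
)

```text
time_s: 4.75
ee_pos: [0.4557, -0.0639, 0.1228]
tool_rot: [[1.0, -0.001, -0.001], [-0.001, -1.0, 0.0], [-0.001, -0.0, -1.0]]
force: [0.6, 0.1, -2.5]
width: 0.383
grasp_force: 40.5
```

Emit:
send_rows(
  rows=[
    {"slide": [0.03, -0.7, 0], "turn": 0},
    {"slide": [0, -0.5, 0], "turn": 0},
    {"slide": [0, -0.31, 0], "turn": 0},
    {"slide": [0, 0, 0], "turn": 0},
    {"slide": [0, 0, 0], "turn": 0},
  ],
)

```text
time_s: 5.25
ee_pos: [0.4576, 0.0098, 0.1232]
tool_rot: [[1.0, 0.0, -0.001], [0.0, -1.0, -0.0], [-0.001, 0.0, -1.0]]
force: [-0.3, -0.2, -1.1]
width: 0.387
grasp_force: 40.6
```

```bash
python3 look.py b scene .458 .01 .06 35 8
```

```text
origin 173 123
5.3 [0.4577 0.0095 0.1233] 0.379
```

View pics/b.png

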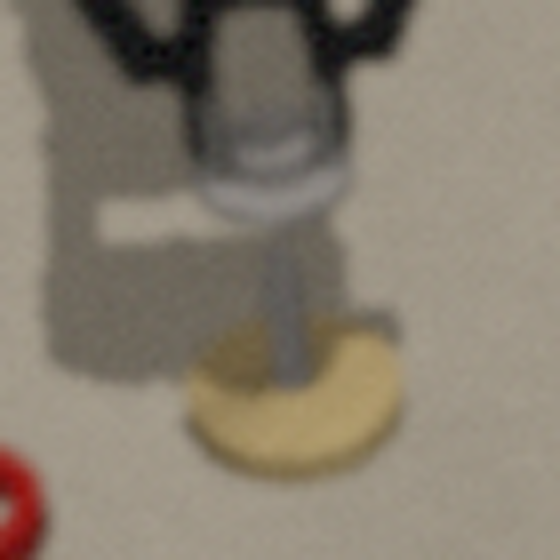

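The flange hangs level over the post. Its disc spans columns 197–352 in the crop, and the post runs from (290,375) up to about (279,235). I'll compare these with projections.

Run:
```python
from h import *
P=lambda x,y,z:((proj("scene",[[x,y,z]])-[173,123]+.5)*8-.5).round(0).tolist()[0]
print("post base,z70",P(.458,.0095,.016),P(.458,.0095,.07),"y+2mm",P(.458,.0115,.016))
print("foot l/r",P(.458,.0095-.042,.016),P(.458,.0095+.042,.016),"foot near bottom",P(.5,.0095,0.016))
zf=.1233-.0085
print("disc l/r",P(.4582,.0095-.03,zf+.006),P(.4582,.0095+.03,zf+.006),"near",P(.4882,.0095,zf+.004))
im=cv2.imread("pics/braw.png")
for s in(.112,.114,.116,.118): print(s,fita("scene",im,(.458,.0095),[(.020,.0295,s+.008)]))
```

```text
post base,z70 [294.0, 378.0] [282.0, 270.0] y+2mm [299.0, 377.0]
foot l/r [185.0, 390.0] [403.0, 367.0] foot near bottom [302.0, 452.0]
disc l/r [187.0, 171.0] [353.0, 154.0] near [276.0, 219.0]
0.112 (array([ 0.43946395, -0.01475704]), np.float64(27.061501348586315))
0.114 (array([ 0.4420263 , -0.01447634]), np.float64(27.092757294323984))
0.116 (array([ 0.44441011, -0.01451571]), np.float64(27.12965036405188))
0.118 (array([ 0.44713988, -0.01437361]), np.float64(27.158545087957062))
```

Emit:
send_rows(
  rows=[
    {"slide": [0, 0, 0.4], "turn": 0},
    {"slide": [0, 0, 0.2], "turn": 0},
    {"slide": [0, 0, 0.1], "turn": 0},
    {"slide": [0, 0, 0.1], "turn": 0},
    {"slide": [0, 0, 0], "turn": 0},
  ],
)

```text
time_s: 5.8
ee_pos: [0.4578, 0.0098, 0.0835]
tool_rot: [[1.0, -0.001, -0.001], [-0.001, -1.0, 0.0], [-0.001, -0.0, -1.0]]
force: [0.7, -0.3, -2.2]
width: 0.382
grasp_force: 40.5
```

Emit:
send_rows(
  rows=[
    {"slide": [0, 0, 0.1], "turn": 0},
    {"slide": [0, 0, 0.1], "turn": 0},
    {"slide": [0, 0, 0], "turn": 0},
  ],
)

```text
time_s: 6.1
ee_pos: [0.4576, 0.01, 0.0732]
tool_rot: [[1.0, -0.0, -0.001], [-0.0, -1.0, 0.0], [-0.001, -0.0, -1.0]]
force: [-0.3, 0.1, -2.2]
width: 0.386
grasp_force: 40.5
```

```bash
python3 look.py c top .458 .01 .06 25 12; python3 -c "
from cell import bot
o=bot.get_obs();print(o['force'],o['ft_torque'])"
```

```text
origin 263 213
6.15 [0.4578 0.01   0.0735] 0.382
[ 0.57069257  0.38018632 -1.70433707] [-0.03499975  0.02048105 -0.01919649]
```

View pics/c.png

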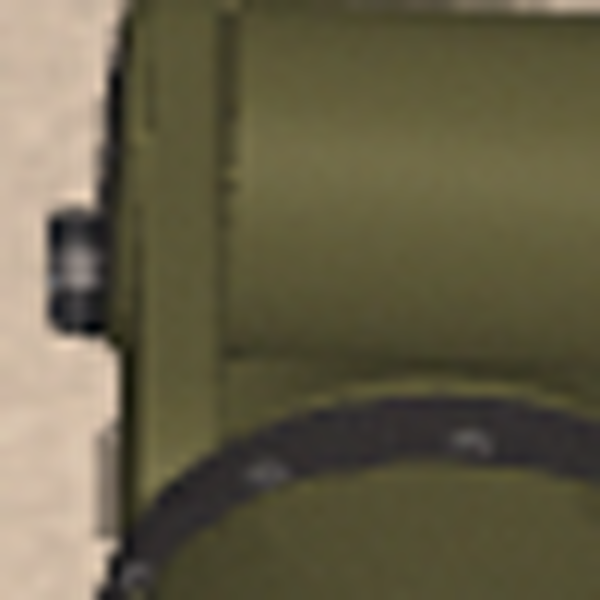

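The top view is blocked by the arm. Forces are clean with the flange already below the taper, so the bore is on the post. Lower on.

Emit:
send_rows(
  rows=[
    {"slide": [0, 0, 0.25], "turn": 0},
    {"slide": [0, 0, 0.25], "turn": 0},
    {"slide": [0, 0, 0.25], "turn": 0},
    {"slide": [0, 0, 0.12], "turn": 0},
    {"slide": [0, 0, 0], "turn": 0},
  ],
)

```text
time_s: 6.65
ee_pos: [0.4574, 0.01, 0.0291]
tool_rot: [[1.0, -0.0, -0.002], [-0.0, -1.0, 0.0], [-0.002, -0.0, -1.0]]
force: [0.3, 0.5, -1.6]
width: 0.382
grasp_force: 40.5
```

Emit:
send_rows(
  rows=[
    {"slide": [0, 0, 0.05], "turn": 0},
    {"slide": [0, 0, 0.05], "turn": 0},
    {"slide": [0, 0, 0], "turn": 0},
    {"slide": [0, 0, 0], "turn": 0},
  ],
)

```text
time_s: 7.05
ee_pos: [0.4582, 0.01, 0.0256]
tool_rot: [[1.0, -0.0, 0.001], [-0.0, -1.0, -0.0], [0.001, 0.0, -1.0]]
force: [-0.8, 1.4, 0.2]
width: 0.379
grasp_force: 40.9
```

Emit:
send_rows(
  rows=[
    {"slide": [0, 0, 0.02], "turn": 0},
    {"slide": [0, 0, 0], "turn": 0},
    {"slide": [0, 0, 0], "turn": 0},
  ],
)

```text
time_s: 7.35
ee_pos: [0.4583, 0.01, 0.0255]
tool_rot: [[1.0, -0.0, 0.001], [-0.0, -1.0, -0.0], [0.001, 0.0, -1.0]]
force: [-7.5, 0.7, 19.7]
width: 0.383
grasp_force: 42.5
```

Emit:
send_rows(
  rows=[
    {"slide": [0, 0, 0], "turn": 0},
    {"slide": [0, 0, 0], "turn": 0},
    {"slide": [0, 0, 0], "turn": 0},
    {"slide": [0, 0, 0], "turn": 0},
    {"slide": [0, 0, 0], "turn": 0},
  ],
  claw=58,
)

```text
time_s: 7.85
ee_pos: [0.4579, 0.01, 0.0242]
tool_rot: [[1.0, -0.0, -0.0], [-0.0, -1.0, 0.0], [-0.0, -0.0, -1.0]]
force: [0.4, -0.6, -0.5]
width: 0.676
grasp_force: 0.0
```

Emit:
send_rows(
  rows=[
    {"slide": [0, 0, -0.2], "turn": 0},
    {"slide": [0, 0, -0.6], "turn": 0},
    {"slide": [0, 0, -0.9], "turn": 0},
    {"slide": [0, 0, -0.7], "turn": 0},
    {"slide": [0, 0, -0.2], "turn": 0},
  ],
)

```text
time_s: 8.35
ee_pos: [0.4592, 0.0099, 0.1586]
tool_rot: [[1.0, -0.0, 0.006], [-0.0, -1.0, -0.0], [0.006, 0.0, -1.0]]
force: [-0.8, 0.5, -0.7]
width: 0.682
grasp_force: 0.0
```

Emit:
send_rows(
  rows=[
    {"slide": [0.6, 0.5, 0], "turn": 0},
    {"slide": [0.7, 0.6, 0], "turn": 0},
    {"slide": [0.7, 0.6, 0], "turn": 0},
    {"slide": [0.7, 0.6, 0], "turn": 0},
    {"slide": [0.5, 0.5, 0], "turn": 0},
  ],
  claw=85,
)

```text
time_s: 8.85
ee_pos: [0.6191, -0.1317, 0.1539]
tool_rot: [[1.0, -0.001, -0.0], [-0.001, -1.0, 0.0], [-0.0, -0.0, -1.0]]
force: [0.2, 0.3, -0.5]
width: 0.997
grasp_force: 0.0
```

Emit:
send_rows(
  rows=[
    {"slide": [0, 0, 0], "turn": 0},
    {"slide": [0, 0, 0], "turn": 0},
  ],
)

```text
time_s: 9.05
ee_pos: [0.6175, -0.1302, 0.1535]
tool_rot: [[1.0, -0.001, -0.002], [-0.001, -1.0, 0.001], [-0.002, -0.001, -1.0]]
force: [0.7, -0.1, -0.4]
width: 0.996
grasp_force: 0.0
```

```bash
python3 look.py d scene .53 -.05 .02 50 7;python3 look.py d2 top .53 -.05 .02 50 7
```

```text
origin 140 137
9.1 [ 0.6173 -0.1296  0.1539] 0.992
origin 257 165
9.15 [ 0.6173 -0.1294  0.1542] 0.996
```

View pics/d.png

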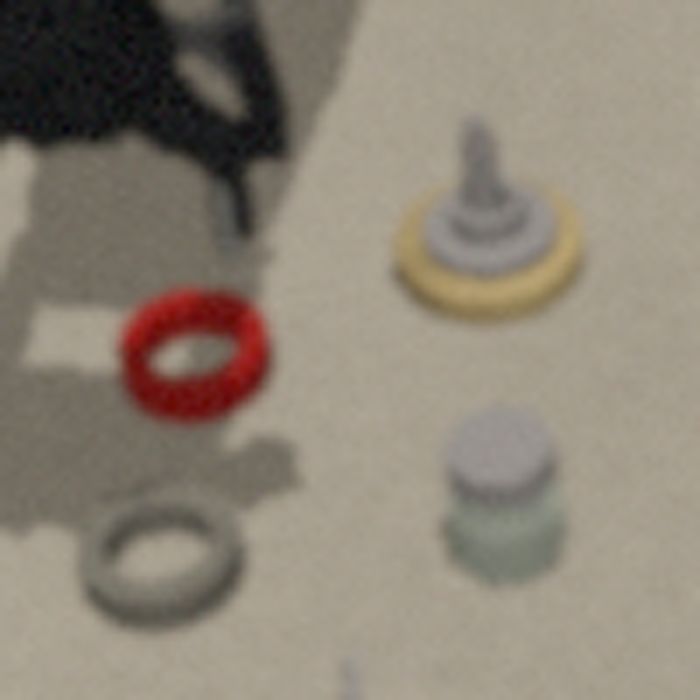

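The flange lies flat on the foot round the post (crop 490,235). The stone is at (163,555). I'll remeasure both.

Run:
```python
from h import *
for n,f in(("scene","d"),("top","d2")):
    im=cv2.imread(f"pics/{f}raw.png")
    print(n,"flange",fita(n,im,(.458,.0095),[(.019,.0295,.024)]),"stone",fita(n,im,(.623,-.134),[(.0215,.0325,.02)]))
```

```text
scene flange (array([0.45780088, 0.01047953]), np.float64(21.907941228693183)) stone (array([ 0.62453661, -0.13354737]), np.float64(20.186981025350434))
top flange (array([0.45645047, 0.01082941]), np.float64(29.468789703677402)) stone (array([ 0.62494463, -0.20993877]), np.float64(29.965390165352524))
```

Emit:
send_rows(
  rows=[
    {"slide": [0.12, 0.09, 0.7], "turn": 0},
    {"slide": [0, 0, 0.9], "turn": 0},
    {"slide": [0, 0, 0.8], "turn": 0},
    {"slide": [0, 0, 0.3], "turn": 0},
    {"slide": [0, 0, 0], "turn": 0},
  ],
)

```text
time_s: 9.65
ee_pos: [0.6229, -0.1338, 0.0182]
tool_rot: [[1.0, 0.0, -0.003], [0.0, -1.0, 0.001], [-0.003, -0.001, -1.0]]
force: [0.9, 0.2, 0.4]
width: 0.996
grasp_force: 0.0
```

Emit:
send_rows(
  rows=[
    {"slide": [0, 0, 0], "turn": 0},
    {"slide": [0, 0, 0], "turn": 0},
  ],
)

```text
time_s: 9.85
ee_pos: [0.625, -0.1347, 0.0219]
tool_rot: [[1.0, -0.0, 0.004], [-0.0, -1.0, -0.001], [0.004, 0.001, -1.0]]
force: [0.4, -0.5, 0.2]
width: 0.993
grasp_force: 0.0
```

Emit:
send_rows(
  rows=[
    {"slide": [-0.03, 0, 0.25], "turn": 0},
    {"slide": [0, 0, 0.15], "turn": 0},
    {"slide": [0, 0, 0.08], "turn": 0},
    {"slide": [0, 0, 0], "turn": 0},
    {"slide": [0, 0, 0], "turn": 0},
  ],
)

```text
time_s: 10.35
ee_pos: [0.6225, -0.1346, -0.0047]
tool_rot: [[1.0, -0.0, -0.0], [-0.0, -1.0, -0.0], [-0.0, 0.0, -1.0]]
force: [-0.5, -0.4, 0.2]
width: 0.995
grasp_force: 0.0
```

Emit:
send_rows(
  rows=[
    {"slide": [0, 0, 0], "turn": 0},
    {"slide": [0, 0, 0], "turn": 0},
    {"slide": [0, 0, 0], "turn": 0},
    {"slide": [0, 0, 0], "turn": 0},
    {"slide": [0, 0, 0], "turn": 0},
  ],
  claw=57,
)

```text
time_s: 10.85
ee_pos: [0.6227, -0.1346, -0.0039]
tool_rot: [[1.0, -0.0, 0.001], [-0.0, -1.0, -0.0], [0.001, 0.0, -1.0]]
force: [-1.3, -0.3, 5.7]
width: 0.755
grasp_force: 44.5
```

Emit:
send_rows(
  rows=[
    {"slide": [0, 0, 0], "turn": 0},
    {"slide": [0, 0, 0], "turn": 0},
  ],
)

```text
time_s: 11.05
ee_pos: [0.6227, -0.1346, -0.0039]
tool_rot: [[1.0, -0.0, 0.001], [-0.0, -1.0, -0.0], [0.001, 0.0, -1.0]]
force: [-2.0, 0.6, 6.3]
width: 0.755
grasp_force: 44.5
```

Emit:
send_rows(
  rows=[
    {"slide": [0, 0, -0.3], "turn": 0},
    {"slide": [0, 0, -0.7], "turn": 0},
    {"slide": [0, 0, -0.9], "turn": 0},
    {"slide": [0, 0, -0.6], "turn": 0},
    {"slide": [0, 0, 0], "turn": 0},
  ],
)

```text
time_s: 11.55
ee_pos: [0.6243, -0.1351, 0.1265]
tool_rot: [[1.0, -0.0, 0.008], [-0.0, -1.0, -0.002], [0.008, 0.002, -1.0]]
force: [0.6, -0.7, -1.4]
width: 0.757
grasp_force: 44.8
```

Emit:
send_rows(
  rows=[
    {"slide": [-0.4, -0.35, 0], "turn": 0},
    {"slide": [-0.6, -0.52, 0], "turn": 0},
    {"slide": [-0.7, -0.61, 0], "turn": 0},
    {"slide": [-0.7, -0.61, 0], "turn": 0},
    {"slide": [-0.6, -0.52, 0], "turn": 0},
  ],
)

```text
time_s: 12.05
ee_pos: [0.4703, -0.0029, 0.1201]
tool_rot: [[1.0, -0.0, -0.001], [-0.0, -1.0, 0.0], [-0.001, -0.0, -1.0]]
force: [0.4, 0.3, -1.2]
width: 0.758
grasp_force: 44.8
```

Emit:
send_rows(
  rows=[
    {"slide": [-0.2, -0.2, 0], "turn": 0},
    {"slide": [-0.1, -0.08, 0], "turn": 0},
    {"slide": [0, 0, 0], "turn": 0},
    {"slide": [0, 0, 0], "turn": 0},
  ],
)

```text
time_s: 12.45
ee_pos: [0.4582, 0.0094, 0.1203]
tool_rot: [[1.0, -0.001, 0.0], [-0.001, -1.0, -0.0], [0.0, 0.0, -1.0]]
force: [0.0, 0.3, -0.6]
width: 0.751
grasp_force: 44.8
```

Emit:
send_rows(
  rows=[
    {"slide": [-0.01, -0.01, 0.4], "turn": 0},
    {"slide": [0, 0, 0.5], "turn": 0},
    {"slide": [0, 0, 0.4], "turn": 0},
    {"slide": [0, 0, 0.2], "turn": 0},
    {"slide": [0, 0, 0], "turn": 0},
  ],
)

```text
time_s: 12.95
ee_pos: [0.4568, 0.01, 0.0442]
tool_rot: [[1.0, -0.001, -0.002], [-0.001, -1.0, 0.0], [-0.002, -0.0, -1.0]]
force: [0.5, 1.1, -1.2]
width: 0.757
grasp_force: 44.8
```

Emit:
send_rows(
  rows=[
    {"slide": [0, 0, 0.08], "turn": 0},
    {"slide": [0, 0, 0.08], "turn": 0},
    {"slide": [0, 0, 0.08], "turn": 0},
    {"slide": [0, 0, 0], "turn": 0},
  ],
)

```text
time_s: 13.35
ee_pos: [0.4569, 0.0105, 0.0331]
tool_rot: [[1.0, -0.0, -0.0], [-0.0, -1.0, 0.0], [-0.0, -0.0, -1.0]]
force: [0.1, 0.0, -0.6]
width: 0.756
grasp_force: 44.8
```

```bash
python3 look.py e scene .458 .01 .04 35 9
```

```text
origin 173 128
13.4 [0.457  0.0105 0.0333] 0.758
```

View pics/e.png

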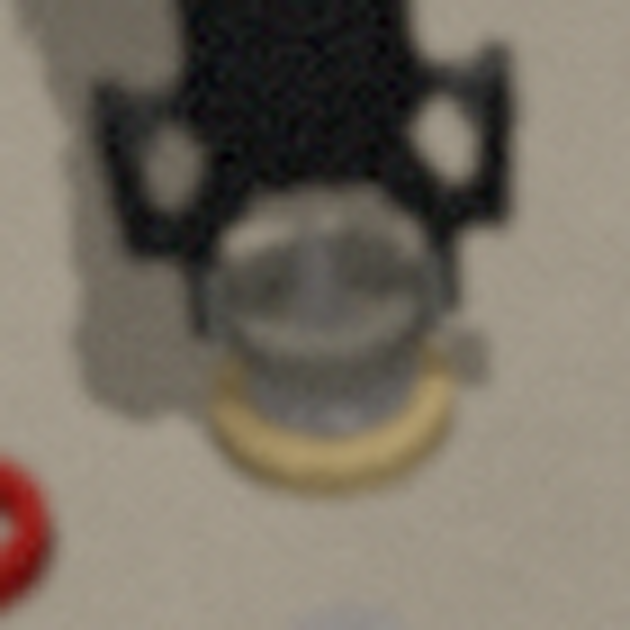

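The stone is level and centred over the flange (both at column ~322). Lower on, watching the force.

Emit:
send_rows(
  rows=[
    {"slide": [0, 0, 0.06], "turn": 0},
    {"slide": [0, 0, 0.06], "turn": 0},
    {"slide": [0, 0, 0], "turn": 0},
  ],
)

```text
time_s: 13.7
ee_pos: [0.4567, 0.0105, 0.0269]
tool_rot: [[1.0, -0.0, -0.001], [-0.0, -1.0, 0.0], [-0.001, -0.0, -1.0]]
force: [0.8, 1.2, -0.0]
width: 0.755
grasp_force: 44.8
```

Emit:
send_rows(
  rows=[
    {"slide": [0, 0, 0.06], "turn": 0},
    {"slide": [0, 0, 0.05], "turn": 0},
    {"slide": [0, 0, 0], "turn": 0},
    {"slide": [0, 0, 0], "turn": 0},
  ],
)

```text
time_s: 14.1
ee_pos: [0.4569, 0.0105, 0.0217]
tool_rot: [[1.0, -0.0, -0.0], [-0.0, -1.0, 0.0], [-0.0, -0.0, -1.0]]
force: [-0.1, -0.4, -0.2]
width: 0.751
grasp_force: 44.8
```

Emit:
send_rows(
  rows=[
    {"slide": [0, 0, 0.02], "turn": 0},
    {"slide": [0, 0, 0.02], "turn": 0},
    {"slide": [0, 0, 0], "turn": 0},
    {"slide": [0, 0, 0], "turn": 0},
  ],
)

```text
time_s: 14.5
ee_pos: [0.457, 0.0105, 0.0201]
tool_rot: [[1.0, -0.0, 0.0], [-0.0, -1.0, 0.0], [0.0, -0.0, -1.0]]
force: [-2.8, 0.1, 5.6]
width: 0.761
grasp_force: 45.4
```

Contact is at exactly the expected height (TCP 0.0201). Release, rise and head for the clamp ring.

Emit:
send_rows(
  rows=[
    {"slide": [0, 0, 0], "turn": 0},
    {"slide": [0, 0, 0], "turn": 0},
    {"slide": [0, 0, 0], "turn": 0},
    {"slide": [0, 0, 0], "turn": 0},
  ],
  claw=85,
)

```text
time_s: 14.9
ee_pos: [0.4569, 0.0105, 0.0198]
tool_rot: [[1.0, -0.0, -0.0], [-0.0, -1.0, 0.0], [-0.0, -0.0, -1.0]]
force: [-0.1, 0.3, 0.0]
width: 0.994
grasp_force: 0.0
```

Emit:
send_rows(
  rows=[
    {"slide": [0, 0, -0.2], "turn": 0},
    {"slide": [0, 0, -0.6], "turn": 0},
    {"slide": [0, 0, -0.9], "turn": 0},
    {"slide": [0, 0, -0.9], "turn": 0},
    {"slide": [0, 0, 0], "turn": 0},
  ],
)

```text
time_s: 15.4
ee_pos: [0.4592, 0.0104, 0.1559]
tool_rot: [[1.0, -0.0, 0.01], [-0.0, -1.0, -0.001], [0.01, 0.001, -1.0]]
force: [1.0, -0.3, -1.8]
width: 0.995
grasp_force: 0.0
```

Emit:
send_rows(
  rows=[
    {"slide": [0.08, -0.8, 0], "turn": 0},
    {"slide": [0.08, -0.9, 0], "turn": 0},
    {"slide": [0.09, -0.9, 0], "turn": 0},
    {"slide": [0.09, -0.9, 0], "turn": 0},
    {"slide": [0.08, -0.8, 0], "turn": 0},
  ],
)

```text
time_s: 15.9
ee_pos: [0.4777, 0.2276, 0.1501]
tool_rot: [[1.0, 0.0, 0.0], [0.0, -1.0, 0.0], [0.0, -0.0, -1.0]]
force: [-0.1, -0.2, 0.1]
width: 0.995
grasp_force: 0.0
```

Emit:
send_rows(
  rows=[
    {"slide": [0, -0.5, 0], "turn": 0},
    {"slide": [0, 0, 0], "turn": 0},
    {"slide": [0, 0, 0], "turn": 0},
  ],
)

```text
time_s: 16.2
ee_pos: [0.4777, 0.2505, 0.1497]
tool_rot: [[1.0, 0.001, -0.001], [0.001, -1.0, -0.0], [-0.001, 0.0, -1.0]]
force: [-0.3, -0.4, 0.0]
width: 0.996
grasp_force: 0.0
```

```bash
python3 look.py f scene .53 .12 .02 50 7;python3 look.py f2 top .53 .08 .02 50 7
python3 - <<'E'
from h import *
for n,f in(("scene","f"),("top","f2")):
    im=cv2.imread(f"pics/{f}raw.png")
    print(n,"stone",fita(n,im,(.458,.0105),[(.0215,.0325,.044)]),"clamp",fita(n,im,(.478,.252),[(.0115,.0305,.015)]),"nut",fita(n,im,(.644,.155),[(.0125,.018,.018)]))
E
```

```text
origin 198 130
16.25 [0.4779 0.25   0.1498] 0.993
origin 213 165
16.3 [0.478  0.2497 0.1499] 0.994
scene stone (array([0.45931568, 0.01081914]), np.float64(23.485301805033114)) clamp (array([0.48142292, 0.2532017 ]), np.float64(15.60140966021825)) nut (array([0.64461697, 0.15494146]), np.float64(14.093679696542246))
top stone (array([0.45645999, 0.01062665]), np.float64(20.805806540657947)) clamp (array([0.48847485, 0.26376784]), np.float64(34.84568722679501)) nut (array([0.64482388, 0.15543044]), np.float64(14.522222267433449))
```

View pics/f.png

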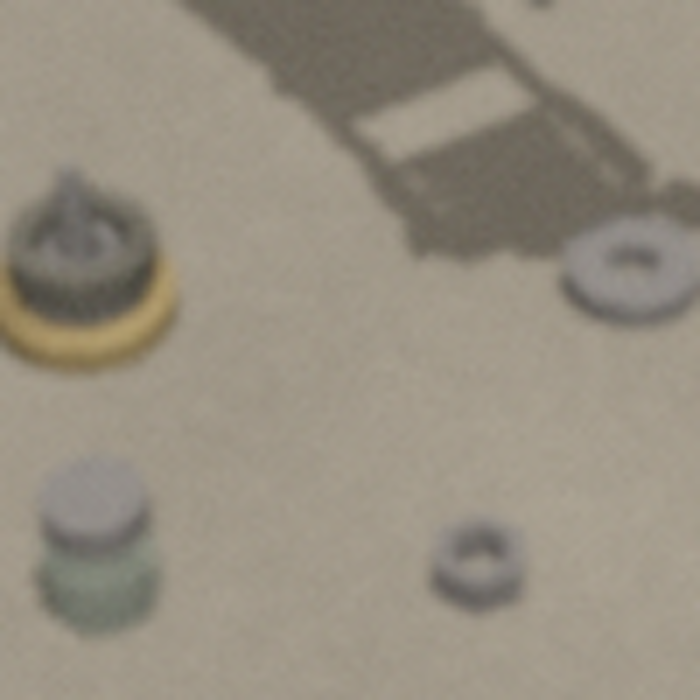

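The stone is flat round the boss. The clamp ring is at (632,265) and the nut at (480,562). Descend on the clamp ring.

Emit:
send_rows(
  rows=[
    {"slide": [0.02, -0.03, 0.6], "turn": 0},
    {"slide": [0, 0, 0.9], "turn": 0},
    {"slide": [0, 0, 0.7], "turn": 0},
    {"slide": [0, 0, 0.4], "turn": 0},
    {"slide": [0, 0, 0], "turn": 0},
  ],
)

```text
time_s: 16.8
ee_pos: [0.4778, 0.2504, 0.0175]
tool_rot: [[1.0, -0.002, -0.004], [-0.002, -1.0, -0.002], [-0.004, 0.002, -1.0]]
force: [0.8, -0.1, 0.2]
width: 0.995
grasp_force: 0.0
```

Emit:
send_rows(
  rows=[
    {"slide": [0, 0, 0.2], "turn": 0},
    {"slide": [0, 0, 0.2], "turn": 0},
    {"slide": [0, 0, 0], "turn": 0},
    {"slide": [0, 0, 0], "turn": 0},
  ],
)

```text
time_s: 17.2
ee_pos: [0.4792, 0.252, 0.0002]
tool_rot: [[1.0, -0.0, 0.0], [-0.0, -1.0, 0.0], [0.0, -0.0, -1.0]]
force: [0.5, 0.1, 0.6]
width: 0.994
grasp_force: 0.0
```

Emit:
send_rows(
  rows=[
    {"slide": [0, 0, 0.06], "turn": 0},
    {"slide": [0, 0, 0], "turn": 0},
  ],
)

```text
time_s: 17.4
ee_pos: [0.479, 0.252, -0.0032]
tool_rot: [[1.0, -0.0, 0.0], [-0.0, -1.0, 0.0], [0.0, -0.0, -1.0]]
force: [0.2, 0.3, -0.3]
width: 0.995
grasp_force: 0.0
```

Emit:
send_rows(
  rows=[
    {"slide": [0, 0, 0], "turn": 0},
    {"slide": [0, 0, 0], "turn": 0},
    {"slide": [0, 0, 0], "turn": 0},
    {"slide": [0, 0, 0], "turn": 0},
    {"slide": [0, 0, 0], "turn": 0},
  ],
  claw=53,
)

```text
time_s: 17.9
ee_pos: [0.4792, 0.2521, -0.0028]
tool_rot: [[1.0, -0.0, 0.001], [-0.0, -1.0, 0.0], [0.001, -0.0, -1.0]]
force: [-1.9, 0.2, 6.3]
width: 0.697
grasp_force: 43.7
```

Emit:
send_rows(
  rows=[
    {"slide": [0, 0, 0], "turn": 0},
    {"slide": [0, 0, 0], "turn": 0},
  ],
)

```text
time_s: 18.1
ee_pos: [0.4792, 0.2521, -0.0028]
tool_rot: [[1.0, -0.0, 0.0], [-0.0, -1.0, 0.0], [0.0, -0.0, -1.0]]
force: [-1.3, -0.4, 6.2]
width: 0.692
grasp_force: 43.7
```

Emit:
send_rows(
  rows=[
    {"slide": [0, 0, -0.3], "turn": 0},
    {"slide": [0, 0, -0.7], "turn": 0},
    {"slide": [0, 0, -0.9], "turn": 0},
    {"slide": [0, 0, -0.6], "turn": 0},
    {"slide": [0, 0, 0], "turn": 0},
  ],
)

```text
time_s: 18.6
ee_pos: [0.4807, 0.2528, 0.127]
tool_rot: [[1.0, -0.0, 0.007], [-0.0, -1.0, 0.003], [0.007, -0.003, -1.0]]
force: [0.1, 0.3, -2.1]
width: 0.694
grasp_force: 44.4
```

Emit:
send_rows(
  rows=[
    {"slide": [-0.04, 0.5, 0], "turn": 0},
    {"slide": [-0.08, 0.8, 0], "turn": 0},
    {"slide": [-0.08, 0.9, 0], "turn": 0},
    {"slide": [-0.08, 0.9, 0], "turn": 0},
    {"slide": [-0.08, 0.8, 0], "turn": 0},
  ],
)

```text
time_s: 19.1
ee_pos: [0.4601, 0.0552, 0.1216]
tool_rot: [[1.0, -0.0, -0.001], [-0.0, -1.0, -0.0], [-0.001, 0.0, -1.0]]
force: [1.3, 0.2, -1.4]
width: 0.697
grasp_force: 44.3
```

Emit:
send_rows(
  rows=[
    {"slide": [-0.06, 0.6, 0], "turn": 0},
    {"slide": [0, 0.34, 0], "turn": 0},
    {"slide": [0, 0, 0], "turn": 0},
    {"slide": [0, 0, 0], "turn": 0},
    {"slide": [0, 0, 0], "turn": 0},
  ],
)

```text
time_s: 19.6
ee_pos: [0.4578, 0.0108, 0.1217]
tool_rot: [[1.0, 0.001, -0.0], [0.001, -1.0, 0.0], [-0.0, -0.0, -1.0]]
force: [-0.7, -0.1, -2.2]
width: 0.692
grasp_force: 44.3
```

```bash
python3 look.py g scene .458 .01 .08 35 8
```

```text
origin 172 118
19.65 [0.4579 0.0108 0.1217] 0.696
```

View pics/g.png

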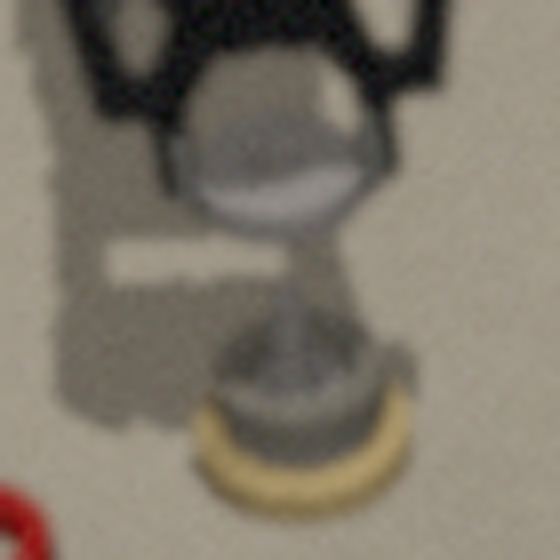

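The clamp ring hangs level over the post (crop 280,185). Lower with force checks through the tip.

Emit:
send_rows(
  rows=[
    {"slide": [0, 0, 0.4], "turn": 0},
    {"slide": [0, 0, 0.2], "turn": 0},
    {"slide": [0, 0, 0.1], "turn": 0},
    {"slide": [0, 0, 0.1], "turn": 0},
    {"slide": [0, 0, 0], "turn": 0},
  ],
)

```text
time_s: 20.15
ee_pos: [0.4579, 0.0101, 0.0815]
tool_rot: [[1.0, -0.0, -0.001], [-0.0, -1.0, 0.0], [-0.001, -0.0, -1.0]]
force: [-0.4, 0.5, -2.4]
width: 0.694
grasp_force: 44.3
```

Emit:
send_rows(
  rows=[
    {"slide": [0, 0, 0.1], "turn": 0},
    {"slide": [0, 0, 0.1], "turn": 0},
    {"slide": [0, 0, 0.1], "turn": 0},
    {"slide": [0, 0, 0], "turn": 0},
  ],
)

```text
time_s: 20.55
ee_pos: [0.4576, 0.01, 0.0661]
tool_rot: [[1.0, -0.0, -0.001], [-0.0, -1.0, 0.0], [-0.001, -0.0, -1.0]]
force: [0.7, -0.3, -2.1]
width: 0.694
grasp_force: 44.3
```

Emit:
send_rows(
  rows=[
    {"slide": [0, 0, 0.15], "turn": 0},
    {"slide": [0, 0, 0.15], "turn": 0},
    {"slide": [0, 0, 0.1], "turn": 0},
    {"slide": [0, 0, 0], "turn": 0},
    {"slide": [0, 0, 0], "turn": 0},
  ],
)

```text
time_s: 21.05
ee_pos: [0.4579, 0.01, 0.0467]
tool_rot: [[1.0, -0.0, -0.0], [-0.0, -1.0, 0.0], [-0.0, -0.0, -1.0]]
force: [-1.3, 0.8, -2.1]
width: 0.694
grasp_force: 44.3
```

Emit:
send_rows(
  rows=[
    {"slide": [0, 0, 0.04], "turn": 0},
    {"slide": [0, 0, 0.03], "turn": 0},
    {"slide": [0, 0, 0], "turn": 0},
    {"slide": [0, 0, 0], "turn": 0},
  ],
)

```text
time_s: 21.45
ee_pos: [0.458, 0.01, 0.0433]
tool_rot: [[1.0, -0.0, 0.0], [-0.0, -1.0, 0.0], [0.0, -0.0, -1.0]]
force: [-1.0, 0.2, -1.7]
width: 0.698
grasp_force: 44.3
```

Emit:
send_rows(
  rows=[
    {"slide": [0, 0, 0.03], "turn": 0},
    {"slide": [0, 0, 0], "turn": 0},
    {"slide": [0, 0, 0], "turn": 0},
  ],
)

```text
time_s: 21.75
ee_pos: [0.4579, 0.01, 0.0417]
tool_rot: [[1.0, -0.0, -0.0], [-0.0, -1.0, 0.0], [-0.0, -0.0, -1.0]]
force: [-0.2, 0.2, -1.3]
width: 0.697
grasp_force: 44.3
```

Emit:
send_rows(
  rows=[
    {"slide": [0, 0, 0.02], "turn": 0},
    {"slide": [0, 0, 0], "turn": 0},
    {"slide": [0, 0, 0], "turn": 0},
  ],
)

```text
time_s: 22.05
ee_pos: [0.458, 0.01, 0.0412]
tool_rot: [[1.0, -0.0, 0.0], [-0.0, -1.0, -0.0], [0.0, 0.0, -1.0]]
force: [-3.0, 0.3, 4.5]
width: 0.697
grasp_force: 45.2
```

Contact is at the expected 0.0412. Release, rise, and work out the nut's orientation.

Emit:
send_rows(
  rows=[
    {"slide": [0, 0, 0], "turn": 0},
    {"slide": [0, 0, 0], "turn": 0},
    {"slide": [0, 0, 0], "turn": 0},
    {"slide": [0, 0, 0], "turn": 0},
  ],
  claw=82,
)

```text
time_s: 22.45
ee_pos: [0.458, 0.01, 0.0407]
tool_rot: [[1.0, -0.0, 0.0], [-0.0, -1.0, 0.0], [0.0, -0.0, -1.0]]
force: [0.2, -0.2, -0.8]
width: 0.959
grasp_force: 0.0
```

Emit:
send_rows(
  rows=[
    {"slide": [0, 0, -0.2], "turn": 0},
    {"slide": [0, 0, -0.6], "turn": 0},
    {"slide": [0, 0, -0.9], "turn": 0},
    {"slide": [0, 0, -0.5], "turn": 0},
    {"slide": [0, 0, 0], "turn": 0},
  ],
)

```text
time_s: 22.95
ee_pos: [0.4594, 0.0099, 0.1549]
tool_rot: [[1.0, -0.0, 0.007], [-0.0, -1.0, -0.0], [0.007, 0.0, -1.0]]
force: [-0.0, -0.7, -0.5]
width: 0.961
grasp_force: 0.0
```

Run:
```python
from h import *
def hexpts(c,a,af,z,n=40):
    # x axis square to flat; vertices at 30deg+60k
    v=np.array([[np.cos(a+np.pi/6+k*np.pi/3),np.sin(a+np.pi/6+k*np.pi/3)] for k in range(7)])*af/np.sqrt(3)
    s=np.linspace(0,1,n)[:,None]
    p=np.vstack([v[k]*(1-s)+v[k+1]*s for k in range(6)])+c
    return np.c_[p,0*p[:,0]+z]
for n,f in(("top","top"),("top","d2"),("top","f2"),("scene","scene"),("scene","f")):
    im=cv2.imread(f"pics/{f}raw.png").astype(np.float32)
    def S(c,a,af):
        p=proj(n,hexpts(c,a,af,.018)).astype(np.float32); return cv2.remap(im,p[:,:1].copy(),p[:,1:].copy(),cv2.INTER_LINEAR).reshape(-1,3)
    def cost(q):
        s=np.vstack([S(q[:2],q[2],w) for w in np.arange(.0235,.0357,.0015)]); return np.abs(s-np.median(s,0)).mean()
    r=min((minimize(cost,[.6445,.155,a],method="Nelder-Mead",options=dict(initial_simplex=np.array([.6445,.155,a])+np.array([[0,0,0],[.002,0,0],[0,.002,0],[0,0,.15]]))) for a in np.radians(range(-30,30,10))),key=lambda r:r.fun)
    print(f,r.x[:2].round(4),np.degrees(r.x[2])%60,r.fun)
im=cv2.imread("pics/topraw.png"); u,v=proj("top",[[.6445,.155,.018]])[0].astype(int)
cv2.imwrite("pics/nut.png",cv2.resize(im[v-14:v+14,u-14:u+14],None,fx=16,fy=16,interpolation=cv2.INTER_CUBIC))
```

```text
top [0.645  0.1557] 16.59827604865103 5.248722553253174
d2 [0.645  0.1558] 16.871756768646645 5.364460468292236
f2 [0.645  0.1558] 16.822436275515436 5.434121608734131
scene [0.6441 0.155 ] 16.918411717741012 5.368001461029053
f [0.6441 0.155 ] 16.91896931159014 5.322238922119141
```

View pics/nut.png

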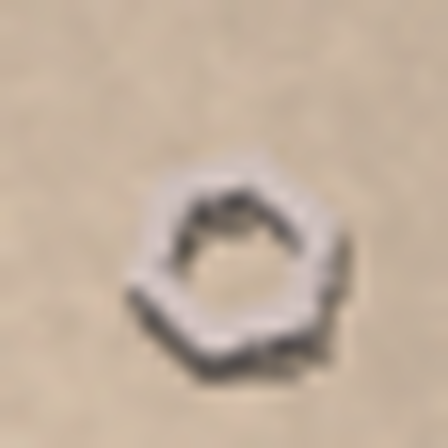

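The nut is at crop (240,258), with flat normals at 16.8°+60k in all five fits. A turn of +13.2° (2.2 units) makes the fingers square to a pair of flats.

Emit:
send_rows(
  rows=[
    {"slide": [0.5, -0.4, 0], "turn": 0},
    {"slide": [0.7, -0.55, 0], "turn": 0},
    {"slide": [0.7, -0.55, 0], "turn": 0},
    {"slide": [0.7, -0.55, 0], "turn": 0},
    {"slide": [0.7, -0.55, 0], "turn": 0},
  ],
  claw=60,
)

```text
time_s: 23.45
ee_pos: [0.6239, 0.1412, 0.1503]
tool_rot: [[1.0, -0.0, -0.001], [-0.0, -1.0, -0.0], [-0.001, 0.0, -1.0]]
force: [0.6, -0.7, 0.6]
width: 0.703
grasp_force: 0.0
```

Emit:
send_rows(
  rows=[
    {"slide": [0.42, -0.3, 0], "turn": 0},
    {"slide": [0, 0, 0.4], "turn": 0.7},
    {"slide": [0, 0, 0.5], "turn": 0.8},
    {"slide": [0, 0, 0.5], "turn": 0.7},
    {"slide": [0, 0, 0], "turn": 0},
  ],
)

```text
time_s: 23.95
ee_pos: [0.642, 0.1546, 0.0767]
tool_rot: [[0.973, -0.23, -0.007], [-0.23, -0.973, -0.001], [-0.006, 0.003, -1.0]]
force: [-0.8, -0.2, -0.4]
width: 0.697
grasp_force: 0.0
```

Emit:
send_rows(
  rows=[
    {"slide": [0, 0, 0], "turn": 0},
    {"slide": [0, 0, 0], "turn": 0},
    {"slide": [0, 0, 0], "turn": 0},
  ],
)

```text
time_s: 24.25
ee_pos: [0.6446, 0.155, 0.0824]
tool_rot: [[0.974, -0.228, 0.002], [-0.228, -0.974, 0.0], [0.002, -0.001, -1.0]]
force: [0.7, -0.4, -0.2]
width: 0.699
grasp_force: 0.0
```

Position is (0.6446, 0.155) and the closing axis is at 76.8°, both as wanted. Descend to z≈0.002.

Emit:
send_rows(
  rows=[
    {"slide": [0, 0, 0.5], "turn": 0},
    {"slide": [0, 0, 0.5], "turn": 0},
    {"slide": [0, 0, 0.35], "turn": 0},
    {"slide": [0, 0, 0.2], "turn": 0},
    {"slide": [0, 0, 0], "turn": 0},
  ],
)

```text
time_s: 24.75
ee_pos: [0.6436, 0.1549, 0.0024]
tool_rot: [[0.974, -0.228, -0.001], [-0.228, -0.974, -0.0], [-0.001, 0.001, -1.0]]
force: [0.9, 1.3, 1.2]
width: 0.7
grasp_force: 0.0
```

Emit:
send_rows(
  rows=[
    {"slide": [0, 0, 0.04], "turn": 0},
    {"slide": [0, 0, 0], "turn": 0},
    {"slide": [0, 0, 0], "turn": 0},
  ],
)

```text
time_s: 25.05
ee_pos: [0.6444, 0.155, 0.0022]
tool_rot: [[0.974, -0.229, 0.001], [-0.229, -0.974, 0.0], [0.001, -0.001, -1.0]]
force: [-0.7, 0.5, 1.6]
width: 0.707
grasp_force: 0.0
```

Emit:
send_rows(
  rows=[
    {"slide": [0, 0, 0], "turn": 0},
    {"slide": [0, 0, 0], "turn": 0},
    {"slide": [0, 0, 0], "turn": 0},
    {"slide": [0, 0, 0], "turn": 0},
    {"slide": [0, 0, 0], "turn": 0},
  ],
  claw=27,
)

```text
time_s: 25.55
ee_pos: [0.6443, 0.155, 0.0019]
tool_rot: [[0.974, -0.229, 0.001], [-0.229, -0.974, 0.0], [0.001, -0.0, -1.0]]
force: [-1.8, 0.7, 5.7]
width: 0.406
grasp_force: 40.9
```

Emit:
send_rows(
  rows=[
    {"slide": [0, 0, 0], "turn": 0},
    {"slide": [0, 0, 0], "turn": 0},
  ],
)

```text
time_s: 25.75
ee_pos: [0.6443, 0.155, 0.0019]
tool_rot: [[0.974, -0.229, 0.001], [-0.229, -0.974, 0.0], [0.001, -0.0, -1.0]]
force: [-0.3, -0.0, 6.3]
width: 0.406
grasp_force: 40.9
```

Emit:
send_rows(
  rows=[
    {"slide": [0, 0, -0.3], "turn": 0},
    {"slide": [0, 0, -0.7], "turn": -0.7},
    {"slide": [0, 0, -0.9], "turn": -0.8},
    {"slide": [0, 0, -0.6], "turn": -0.7},
    {"slide": [0, 0, 0], "turn": 0},
  ],
)

```text
time_s: 26.25
ee_pos: [0.6458, 0.1553, 0.1324]
tool_rot: [[1.0, 0.002, 0.008], [0.002, -1.0, 0.001], [0.008, -0.001, -1.0]]
force: [0.1, 0.5, -0.8]
width: 0.41
grasp_force: 40.2
```

Emit:
send_rows(
  rows=[
    {"slide": [-0.4, 0.31, 0], "turn": 0},
    {"slide": [-0.7, 0.54, 0], "turn": 0},
    {"slide": [-0.7, 0.54, 0], "turn": 0},
    {"slide": [-0.7, 0.54, 0], "turn": 0},
    {"slide": [-0.7, 0.54, 0], "turn": 0},
  ],
)

```text
time_s: 26.75
ee_pos: [0.4819, 0.0306, 0.1258]
tool_rot: [[1.0, -0.001, -0.001], [-0.001, -1.0, -0.0], [-0.001, 0.0, -1.0]]
force: [1.3, -0.6, -0.2]
width: 0.412
grasp_force: 40.2
```

Emit:
send_rows(
  rows=[
    {"slide": [-0.4, 0.33, 0], "turn": 0},
    {"slide": [-0.13, 0.1, 0], "turn": 0},
    {"slide": [0, 0, 0], "turn": 0},
    {"slide": [0, 0, 0], "turn": 0},
    {"slide": [0, 0, 0], "turn": 0},
  ],
)

```text
time_s: 27.25
ee_pos: [0.458, 0.0105, 0.1261]
tool_rot: [[1.0, 0.0, -0.0], [0.0, -1.0, 0.0], [-0.0, -0.0, -1.0]]
force: [0.2, -0.3, -0.4]
width: 0.406
grasp_force: 40.2
```

```bash
python3 look.py i scene .458 .01 .08 35 8
```

```text
origin 172 118
27.3 [0.458  0.0105 0.1261] 0.412
```

View pics/i.png

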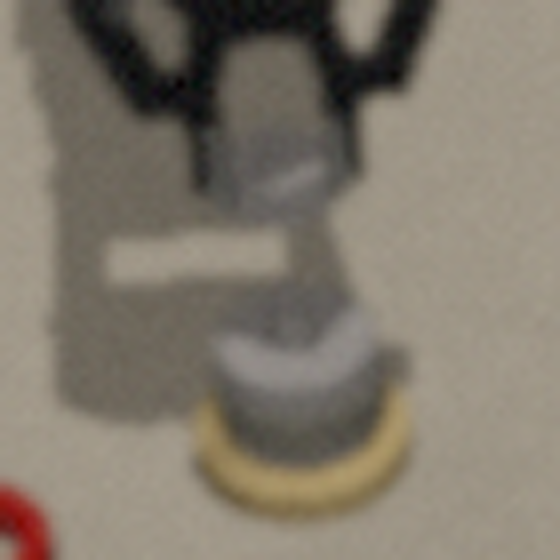

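The clamp ring lies flat on the stone, and the nut is held level above the post (crop 280,175). Lower it.

Emit:
send_rows(
  rows=[
    {"slide": [0, 0.01, 0.4], "turn": 0},
    {"slide": [0, 0, 0.2], "turn": 0},
    {"slide": [0, 0, 0.1], "turn": 0},
    {"slide": [0, 0, 0.1], "turn": 0},
    {"slide": [0, 0, 0], "turn": 0},
  ],
)

```text
time_s: 27.8
ee_pos: [0.4574, 0.0095, 0.086]
tool_rot: [[1.0, -0.0, -0.001], [-0.0, -1.0, 0.0], [-0.001, -0.0, -1.0]]
force: [0.3, -0.1, -0.8]
width: 0.408
grasp_force: 40.2
```

Emit:
send_rows(
  rows=[
    {"slide": [0, 0, 0.1], "turn": 0},
    {"slide": [0, 0, 0.1], "turn": 0},
    {"slide": [0, 0, 0.05], "turn": 0},
    {"slide": [0, 0, 0], "turn": 0},
  ],
)

```text
time_s: 28.2
ee_pos: [0.4573, 0.0095, 0.0734]
tool_rot: [[1.0, -0.0, -0.001], [-0.0, -1.0, 0.0], [-0.001, -0.0, -1.0]]
force: [0.2, 0.5, -0.4]
width: 0.409
grasp_force: 40.2
```

Emit:
send_rows(
  rows=[
    {"slide": [0.01, 0, 0.08], "turn": 0},
    {"slide": [0, 0, 0.06], "turn": 0},
    {"slide": [0, 0, 0.06], "turn": 0},
    {"slide": [0, 0, 0], "turn": 0},
    {"slide": [0, 0, 0], "turn": 0},
  ],
)

```text
time_s: 28.7
ee_pos: [0.4579, 0.0095, 0.0638]
tool_rot: [[1.0, -0.0, -0.0], [-0.0, -1.0, 0.0], [-0.0, -0.0, -1.0]]
force: [0.5, -0.4, -1.2]
width: 0.411
grasp_force: 40.2
```

Emit:
send_rows(
  rows=[
    {"slide": [0, 0, 0.03], "turn": 0},
    {"slide": [0, 0, 0], "turn": 0},
    {"slide": [0, 0, 0], "turn": 0},
  ],
)

```text
time_s: 29.0
ee_pos: [0.4579, 0.0095, 0.0623]
tool_rot: [[1.0, -0.0, 0.0], [-0.0, -1.0, -0.0], [0.0, 0.0, -1.0]]
force: [0.5, -0.2, -1.3]
width: 0.414
grasp_force: 40.2
```

Emit:
send_rows(
  rows=[
    {"slide": [0, 0, 0.03], "turn": 0},
    {"slide": [0, 0, 0], "turn": 0},
    {"slide": [0, 0, 0], "turn": 0},
  ],
)

```text
time_s: 29.3
ee_pos: [0.458, 0.0095, 0.0608]
tool_rot: [[1.0, -0.0, 0.0], [-0.0, -1.0, 0.0], [0.0, -0.0, -1.0]]
force: [0.2, 1.1, 0.8]
width: 0.408
grasp_force: 40.3
```

Emit:
send_rows(
  rows=[
    {"slide": [0, 0, 0.01], "turn": 0},
    {"slide": [0, 0, 0], "turn": 0},
    {"slide": [0, 0, 0], "turn": 0},
  ],
)

```text
time_s: 29.6
ee_pos: [0.4581, 0.0095, 0.0608]
tool_rot: [[1.0, -0.0, 0.0], [-0.0, -1.0, -0.0], [0.0, 0.0, -1.0]]
force: [-3.4, 0.1, 8.6]
width: 0.411
grasp_force: 41.4
```

Emit:
send_rows(
  rows=[
    {"slide": [0, 0, 0], "turn": 0},
    {"slide": [0, 0, 0], "turn": 0},
    {"slide": [0, 0, 0], "turn": 0},
    {"slide": [0, 0, 0], "turn": 0},
  ],
  claw=70,
)

```text
time_s: 30.0
ee_pos: [0.4579, 0.0095, 0.0602]
tool_rot: [[1.0, -0.0, -0.0], [-0.0, -1.0, -0.0], [-0.0, 0.0, -1.0]]
force: [0.8, 0.7, -1.0]
width: 0.82
grasp_force: 0.0
```

Emit:
send_rows(
  rows=[
    {"slide": [0, 0, -0.2], "turn": 0},
    {"slide": [0, 0, -0.6], "turn": 0},
    {"slide": [0, 0, -0.9], "turn": 0},
    {"slide": [0, 0, -0.5], "turn": 0},
    {"slide": [0, 0, 0], "turn": 0},
  ],
)

```text
time_s: 30.5
ee_pos: [0.4594, 0.0094, 0.1744]
tool_rot: [[1.0, -0.0, 0.007], [-0.0, -1.0, -0.0], [0.007, 0.0, -1.0]]
force: [-0.1, -0.3, -0.8]
width: 0.815
grasp_force: 0.0
```

Emit:
send_rows(
  rows=[
    {"slide": [0, 0.8, 0], "turn": 0},
    {"slide": [0, 0.9, 0], "turn": 0},
    {"slide": [0, 0.9, 0], "turn": 0},
    {"slide": [0, 0.9, 0], "turn": 0},
    {"slide": [0, 0, 0], "turn": 0},
  ],
)

```text
time_s: 31.0
ee_pos: [0.4573, -0.1694, 0.1699]
tool_rot: [[1.0, -0.005, -0.001], [-0.005, -1.0, -0.0], [-0.001, 0.0, -1.0]]
force: [-0.4, 0.6, -0.4]
width: 0.818
grasp_force: 0.0
```

```bash
python3 look.py j scene .52 .0 .04 45 8;python3 look.py j2 top .458 .0 .04 50 7
python3 - <<'E'
from h import *
for n,f in(("scene","j"),("top","j2")):
    im=cv2.imread(f"pics/{f}raw.png")
    print(n,"clamp",fita(n,im,(.458,.0105),[(.0215,.0305,.059)]),"nut",fita(n,im,(.458,.0105),[(.0125,.018,.077)]))
E
```

```text
origin 161 132
31.05 [ 0.4573 -0.1674  0.1698] 0.818
origin 241 189
31.1 [ 0.4574 -0.166   0.1698] 0.819
scene clamp (array([0.45599624, 0.00999376]), np.float64(17.599163020207335)) nut (array([0.46003907, 0.01015446]), np.float64(16.752201244212962))
top clamp (array([0.45620719, 0.00980718]), np.float64(38.76487276517428)) nut (array([0.4572486 , 0.00939762]), np.float64(22.569020227502893))
```

View pics/j.png

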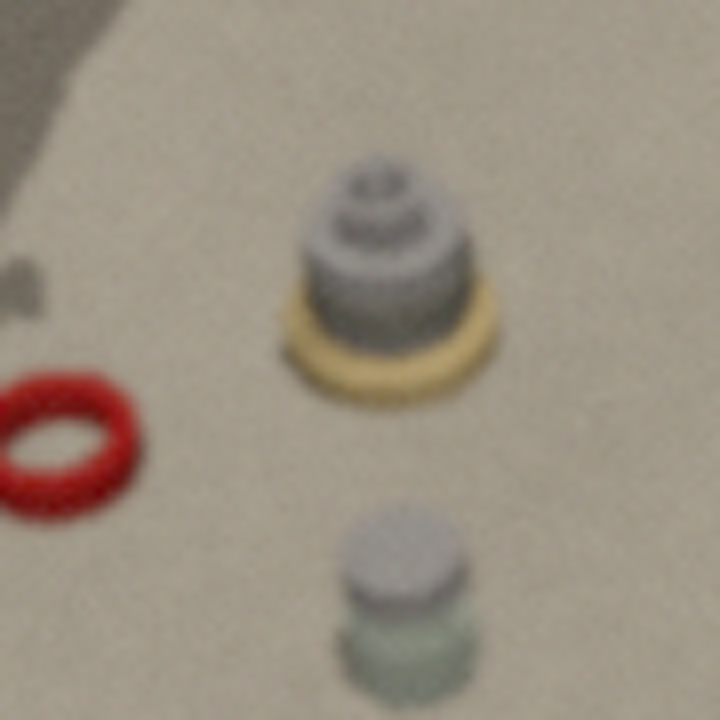

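The full stack stands flat and centred at crop (385,250), with the nut on top. The jar hasn't moved and the arm is clear, so I hand in.

```bash
python3 -c "
from cell import bot
print(bot.finish_job())"
```

```text
the job is handed in; nothing more can be done
None
```

The wheel pack is made up on the post (flange, stone, clamp ring, nut) and looked flat and centred in the last picture; I handed the job in at about 31 s, but the hand-in gave no verdict.

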